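# Darken the sensor module in the two-bay test jig

## Task

The orange sensor module in one bay of the blue test jig has to be tested in the dark. Swing the red clamp lever wide open, slide the black cover by its yellow rib until it is centred over the bay with the orange module (overlapping that bay's opening on both sides; it can run too far), then swing the lever fully shut again to clamp it. Move the cover only while the clamp is open, and leave both modules and the tin, bottle and tape dispenser where they are.

Things in the scene. Friction and masses are not known exactly. Their poses are not given: they have to be found in the camera images.
- jig: Blue test jig fixed to the bench, 170 (x) x 320 (y) x 40 mm high. Origin: centre of its underside; x away from the robot at yaw 0, y along the cover's slide. Two bays side by side, each 70 (x) x 84 (y) mm, 28 mm deep, centred at jig x -20, y +55 and -55 mm. The near guide rail (jig x -84 to -78 mm, 50 mm high) has a red mark at each bay's centre; the cover has a yellow line to match.
- bay_left (a point): Centre of the floor of the bay at jig y = +55 mm (12 mm above the bench). Axes as the jig's.
- bay_right (a point): Centre of the floor of the bay at jig y = -55 mm. Axes as the jig's.
- cover (a joint): Slide of the cover along jig y, in m: 0 = midway between the bays, +0.055 = centred over the left bay (+y), -0.055 = centred over the right bay. It runs on past these to stops at +-0.085. Friction (1.5 N) holds it where it is left.
- cover_rib (a point): Centre of the top of the yellow push rib on the cover, 72 mm above the bench. Rib: 70 mm long (jig x), 12 mm thick (jig y), 25 mm high, in the middle of the cover. Flat black cover: 105 (x) x 104 (y) x 5 mm, top 47 mm above the bench; a 144 mm metal runner strip along its far edge lies under the clamp's nose. Axes as the jig's.
- clamp (a joint): Clamp lever, turning in the horizontal plane, in rad: 0 = shut (nose on the cover's runner, handle along jig +y), growing as the handle swings away from the robot, clockwise from above; stop at 1.1 = wide open. It stays where it is left.
- clamp_knob (a point): Centre of the top of the upright red knob (18 mm diameter, 33 mm tall, from 60 to 93 mm above the bench) at the end of the red clamp handle, 95 mm from the hinge axis. Push it sideways or hold it from above. Its y axis points from the hinge to the knob.
- clamp_hinge (a point): On the clamp's vertical hinge axis, 60 mm above the bench, at jig x = +66 mm, y = 0. The handle (14 mm wide, 52 to 60 mm above the bench) turns with it.
- module_orange: Sensor module to be covered: grey carrier 60 (x) x 74 (y) mm with an orange flex board and two black chips, 12 mm high, loose on the floor of one of the bays (either one). Origin: centre of its underside; axes as the jig's.
- module_blank: Dummy plate, bare aluminium with a grey disc, 60 (x) x 74 (y) x 12 mm, loose on the floor of the other bay. Origin: centre of its underside; axes as the jig's.
- tin: Bystander: open steel tin, 72 mm diameter, 85 mm high, loose. Origin: centre of its underside.
- flux_bottle: Bystander: white bottle with a green cap, 44 mm diameter, 95 mm high, loose. Origin: centre of its underside.
- tape_dispenser: Bystander: tape dispenser with a yellow roll, 65 x 160 mm, about 81 mm high, loose. Origin: centre of its underside.
There are look-alikes about, which are no part of the job. Of the things that look like the module_orange, the largest one is meant.

How it is judged:
By the outcome, as a careful person would: the job done as asked, in the order asked, and still so for the second after the job is handed in, with the robot touching nothing.
It also fails if it takes over 54 s, if anything falls off the work surface, if the arm or the gripper's body presses on something with over 40 N, if the wrist force passes 120 N, or if a joint passes its speed limit or range.

## Robot

A 6-joint arm with a two-finger parallel gripper is mounted at the origin on the work surface. World frame = base frame: x ahead of the robot, y to its left, z up, the work surface at z = 0. Lengths are in m, angles in rad, forces in N, time in s.
With the tool pointing down it reaches from about 0.425 to 0.95 m from the base axis. Payload 3.5 kg.
Tool frame: the origin (TCP) lies at the very end of the fingers, on their centre line; the grasp point (between the pads) lies 19 mm behind it (ctrl.pinch_z is the distance from the TCP to the grasp point, in m); z points along the fingers, y is the line along which they close (so a half turn about z gives the same grasp; the last joint's range is limited). The gripper opens to 85 mm and grips with 20 to 120 N. Pads are 22 mm wide; open, the fingers measure 114 mm over their backs; the gripper's body (76 mm by 85 mm) begins 54 mm behind the grasp point. The pads swing forward as they close: fully open they stand 13 mm farther back than shut.
Start: joints at [0.968, 0.286, 1.577, -0, 1.279, -0.15], TCP at [0.295, 0.607, 0.231] pointing down, gripper open.
Joint ranges: [-2.77, 2.77], [-0.9, 2.22], [0.21, 2.48], [-1.53, 4.67], [0.24, 2.81], [-2.84, 2.84]. Speed limits (rad/s): [2.79, 2.79, 3.14, 3.14, 3.14, 3.14].

## Interface

Orientations are given as a unit quaternion [x, y, z, w].
In Python, from plant import ctrl gives the robot as it stands. The module is installed in compiled form; this text tells all that it offers.
- The arm moves only by the shell command python3 -m crank 'ROWS' [OPENING] [FORCE]. ROWS is JSON, a list of rows, each a list of 6 numbers: the shift along the tool's x, y, z in cm, then the turn, a rotation vector about the tool's x, y, z in rad. In form: [[tx, ty, tz, rx, ry, rz], ...]. A call has 1 to 10 rows; each row is the pose to reach, as a shift and turn from the pose commanded when the call began, along the tool's axes at that moment; what a row does not reach only later rows make up. A row lasts 1/10 s, in which the tool goes at most 50 mm and 8.59 degrees, less where a joint would pass 70% of its speed; a pose out of reach is approached as far as the arm can. A call with a gripper value outside its range is refused whole. OPENING is the opening, from 0 (shut) to 1 (fully open), set as the call begins (- or left out, the last holds). The fingers move at their own pace and stop on an object; FORCE is the grip in N (left out, the last holds). Time passes only in rows, so rows that repeat a pose let the fingers close. It gives the time, the measured TCP pose, the force, the opening and the grip force at its end, in the units of the state.
- ctrl.get_state(): the state, without advancing time (a new reading comes with each control period).
- ctrl.read_camera(name): name is "scene" or "top"; returns (picture, depth): 384x512x3 uint8, blue, green, red; 384x512 float32, m along the optical axis (not along the pixel's ray), 0 where there is no reading.
- ctrl.camera_info(name): a dict with "K" (3x3 intrinsics, pixels), "origin" and "orientation" of the camera in the world. Camera axes: x right, y down, z forward; pixel columns grow to the right and rows downward; lengths in m; the calibration is good to about 2 mm. A picture is of the moment at which its call begins. camera_info takes no time and is no camera call.
- ctrl.sign_off(): hands the job in; it is judged then, once.
The state is a dict: "time": time; "qpos": joint angles; "dq": joint speeds; "joint_efforts": joint torques, N m; "eef_pos": TCP position; "tcp_rot": TCP orientation; "contact_force": force on the tool from outside, world axes, zero at the start; "wrist_torque": the same for the moment, N m; "opening": opening from 0.0 (shut) to 1.0 (fully open); "finger_force": force on a finger pad.
Only numpy, scipy, OpenCV 4.12 (cv2) and the standard library are available. Lean on these libraries where they do the work, as an engineer would, in place of code of your own. Each camera call takes 0.05 s, during which the arm holds its last target. There are 200 camera calls.

## Working session

There is one attempt and no reset: what is moved stays moved. The work goes in short steps, Python scripts to look and compute and a shell command to move; the robot and the scene stay as the last step left them, time stands still between calls to the robot, and variables do not carry over. Pictures are saved under pics/ and viewed, at most 10 in all, crops included, and the job is handed in when it is done.

```bash
mkdir -p pics; cat > h.py <<'E'
import numpy as np,cv2
from plant import ctrl
from scipy.spatial.transform import Rotation as R
def snap(n):
    im,d=ctrl.read_camera(n); np.savez('/tmp/'+n,im=im,d=d); return im,d
def pts(n,us,vs,z):
    c=ctrl.camera_info(n);K=np.array(c['K']);o=np.array(c['origin']);q=R.from_quat(c['orientation'])
    r=q.apply((np.linalg.inv(K)@np.array([us,vs,np.ones(len(us))],float)).T)
    return o+r*((z-o[2])/r[:,2])[:,None]
def cloud(n,d):
    c=ctrl.camera_info(n);K=np.array(c['K']);v,u=np.mgrid[:384,:512]
    r=(np.linalg.inv(K)@np.array([u.ravel(),v.ravel(),np.ones(u.size)])).T*d.ravel()[:,None]
    return (R.from_quat(c['orientation']).apply(r)+np.array(c['origin'])).reshape(384,512,3)
def tool(p):
    s=ctrl.get_state();return R.from_quat(s['tcp_rot']).inv().apply(np.array(p)-s['eef_pos'])*100
E
python3 - <<'E'
from h import *
for n in('top','scene'):
    im,d=snap(n);cv2.imwrite(f'pics/{n}1.png',cv2.resize(im,(768,576)));i=ctrl.camera_info(n);print(n,i['origin'],i['K'][0][0])
s=ctrl.get_state();print(s['time'],s['eef_pos'],R.from_quat(s['tcp_rot']).as_matrix().round(2))
E
```

```text
top [0.41192583 0.00707152 1.24553094] 447.1468192022641
scene [0.91637575 0.44458772 0.73138802] 380.0478704014816
0.1 [0.29492513 0.60650444 0.23007683] [[-0.9   0.44 -0.  ]
 [ 0.44  0.9  -0.  ]
 [ 0.   -0.   -1.  ]]
```

View pics/top1.png

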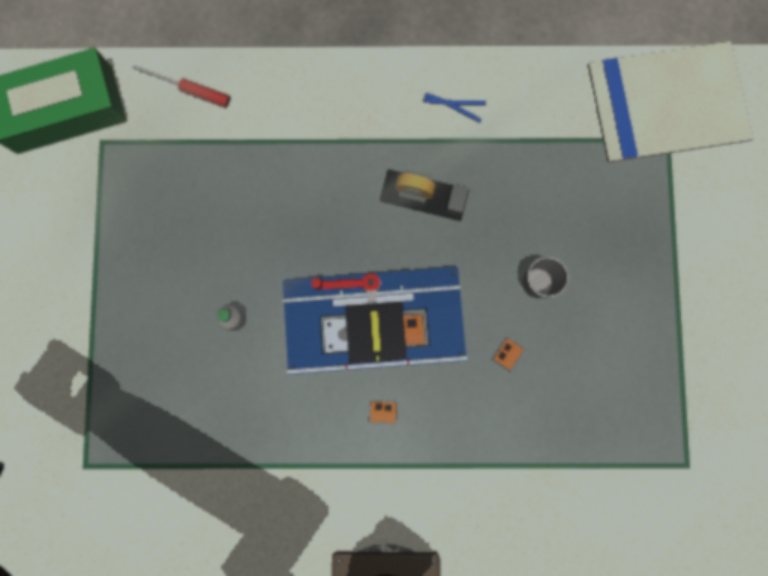

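View pics/scene1.png

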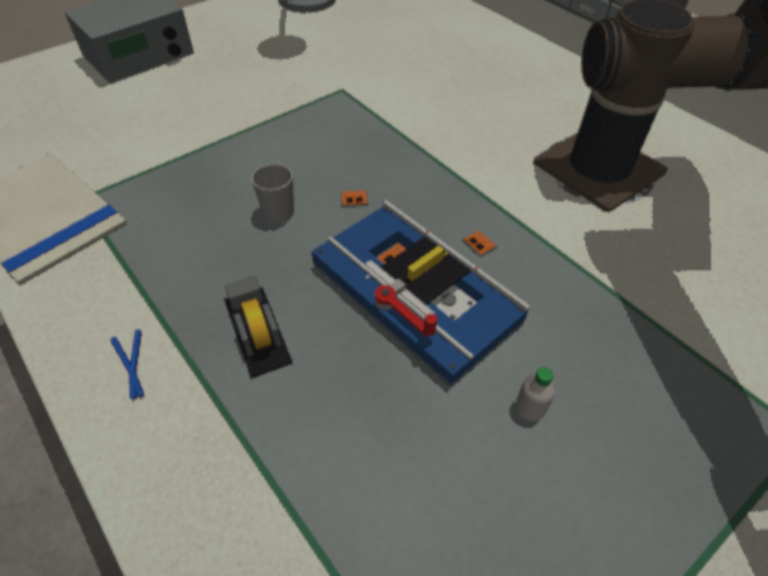

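Both views show the orange module in the right bay (top ~(415,328)) and the blank in the left bay (~(333,335)). The cover is near mid-slide with its rib at (376,332). The lever is shut, with its knob at (318,283) and hinge at (372,282).

```bash
cat >> h.py <<'E'
def find(n,im,lo,hi,box=None):
    m=cv2.inRange(cv2.cvtColor(im,cv2.COLOR_BGR2HSV),lo,hi)
    if box is not None:
        k=np.zeros_like(m);k[box[1]:box[3],box[0]:box[2]]=255;m&=k
    return m
def jig(im):
    m=find('top',im,(105,120,40),(125,255,255),(170,160,330,260))
    v,u=np.nonzero(m);p=pts('top',u,v,0.04)[:,:2].astype(np.float32)
    return cv2.minAreaRect(p)
def rib(im,z=.072):
    m=find('top',im,(22,120,90),(34,255,255),(170,190,330,246));v,u=np.nonzero(m)
    p=pts('top',u,v,z)[:,:2].astype(np.float32);return p.mean(0),cv2.minAreaRect(p),len(u)
E
python3 - <<'E'
from h import *
z=np.load('/tmp/top.npz');im=z['im'];d=z['d']
print('jig',jig(im));print('rib',rib(im))
m=find('top',im,(0,140,60),(6,255,255),(170,160,330,260))|find('top',im,(174,140,60),(180,255,255),(170,160,330,260))
n,l,s,c=cv2.connectedComponentsWithStats(m)
for i in range(1,n):
    print(s[i],pts('top',[c[i][0]],[c[i][1]],.05).round(4))
C=cloud('top',d);ok=(m>0)&(C[...,2]>.08)
print('knob cloud',C[ok].mean(0),ok.sum(), pts('top',*np.nonzero(ok)[::-1],.093).mean(0))
z=np.load('/tmp/scene.npz');im=z['im'];C=cloud('scene',z['d'])
m=find('s',im,(0,140,60),(6,255,255),(200,130,360,260))|find('s',im,(174,140,60),(180,255,255),(200,130,360,260))
ok=(m>0)&(C[...,2]>.085);print('knob scene',C[ok].mean(0),ok.sum())
ok=find('s',im,(22,120,90),(34,255,255),(250,140,360,260))>0;ok&=C[...,2]>.068;print('rib scene',C[ok].mean(0),ok.sum())
big=cv2.resize(np.load('/tmp/top.npz')['im'][165:260,175:325],(780,494),interpolation=cv2.INTER_CUBIC);cv2.imwrite('pics/crop.png',big)
E
```

```text
jig ((0.5109528303146362, 0.020009726285934448), (0.15767161548137665, 0.31539273262023926), 4.333022594451904)
rib (array([0.48351064, 0.01581066], dtype=float32), ((0.4772467017173767, 0.015454458072781563), (0.08417271822690964, 0.01367212738841772), 3.9943454265594482), 143)
[208 183  45  10 241] [[0.5715 0.065  0.05  ]]
knob cloud [0.56095935 0.11473521 0.12950361] 31 [0.56569874 0.11839311 0.093     ]
knob scene [0.57682093 0.12873239 0.10450673] 50
rib scene [0.4898006  0.02142566 0.07732402] 123
```

View pics/crop.png

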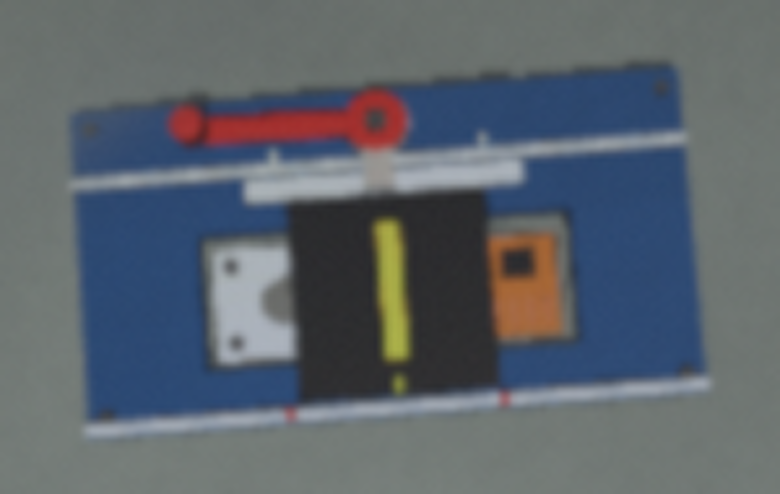

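The crop shows the red rail marks at (290,414) and (505,399), the cover line at (399,383), the rib from (387,220) to (397,360), the knob at (187,125) and the hinge at (377,119).

```bash
python3 - <<'E'
from h import *
def P(x,y,z): return pts('top',[175+(x+.5)/5.2-.5],[165+(y+.5)/5.2-.5],z)[0][:2]
L=P(290,414,.05);Rr=P(505,399,.05);print('marks',L,Rr,np.linalg.norm(L-Rr))
e=(L-Rr);yaw=np.arctan2(-e[0],e[1]);print('yaw',np.degrees(yaw))
for yaw in (yaw,np.radians(4.3)):
    ex=np.array([np.cos(yaw),np.sin(yaw)]);ey=np.array([-np.sin(yaw),np.cos(yaw)])
    o=(L+Rr)/2+.081*ex
    print('jig o marks',o,'corners',np.mean([P(73,112,.04),P(678,64,.04),P(709,380,.05),P(86,432,.05)],0)+.0005*ex)
    for n,a in dict(rib0=(387,220,.072),rib1=(397,358,.072),line=(399,383,.047),knob=(187,123,.093),hinge=(377,119,.066)).items():
        p=P(*a);print(n,p,((p-o)@ex*1e3).round(1),((p-o)@ey*1e3).round(1))
# other-object depth-free positions
for n,a in dict(tin=(548,262,.085),bottle=(225,314,.095),tape=(425,193,.04)).items():
    print(n,pts('top',[a[0]/1.5],[a[1]/1.5],a[2])[0])
print(ctrl.camera_info('scene'))
cv2.imwrite('pics/sc.png',cv2.resize(np.load('/tmp/scene.npz')['im'][130:260,200:360],(800,650))[:600])
E
```

```text
marks [0.42193    0.06843662] [ 0.42941781 -0.04140098] 0.11009252352904812
yaw 3.8999147330985005
jig o marks [0.50648634 0.01902694] corners [0.50929105 0.01916789]
rib0 [0.51927711 0.01861634] 12.7 -1.3
rib1 [0.4496445  0.01362933] -57.1 -1.5
line [0.43767818 0.01275787] -69.1 -1.6
knob [0.56622618 0.1184581 ] 66.4 95.1
hinge [0.57172396 0.02376474] 65.4 0.3
jig o marks [0.5064459 0.0195911] corners [0.5092908  0.01917137]
rib0 [0.51927711 0.01861634] 12.7 -1.9
rib1 [0.4496445  0.01362933] -57.1 -1.7
line [0.43767818 0.01275787] -69.1 -1.7
knob [0.56622618 0.1184581 ] 67.0 94.1
hinge [0.57172396 0.02376474] 65.4 -0.7
tin [ 0.60249978 -0.28683933  0.085     ]
bottle [0.51128802 0.27427303 0.095     ]
tape [ 0.73919546 -0.07609972  0.04      ]
{'K': array([[380.0478704 ,   0.        , 255.63825619],
       [  0.        , 380.0478704 , 192.91423953],
       [  0.        ,   0.        ,   1.        ]]), 'origin': array([0.91637575, 0.44458772, 0.73138802]), 'orientation': array([ 0.30921849,  0.88980394, -0.31540756, -0.1146776 ])}
```

View pics/sc.png

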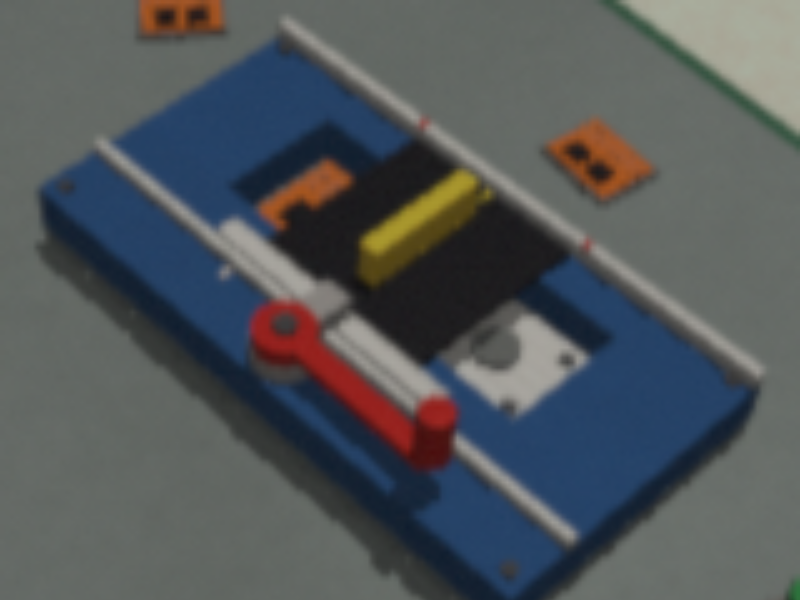

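The scene crop agrees with the top view: knob at ~(435,430), hinge at ~(285,325), and the orange module largely exposed in the right bay. I'll take the jig origin as (0.507,0.0193) with yaw 4.1°, and the cover at about -1.6 mm. Next I go above the knob.

```bash
cat >> h.py <<'E'
J=np.array([.507,.0193]);YAW=np.radians(4.1)
def jw(x,y,z): # jig mm -> world
    c,s=np.cos(YAW),np.sin(YAW);return np.array([J[0]+(c*x-s*y)/1e3,J[1]+(s*x+c*y)/1e3,z/1e3])
def go(p,yaw_deg):  # shift cm + rz for tool y at jig yaw (deg)
    s=ctrl.get_state();y=R.from_quat(s['tcp_rot']).as_matrix()[:2,1]
    a=yaw_deg+4.1-np.degrees(np.arctan2(y[1],y[0]));a=(a+180)%360-180
    print(p.round(4),tool(p).round(2),'rz',round(-np.radians(a),3),'t',s['time'])
E
python3 -c "
from h import *
go(jw(66,95,150),0)"
```

```text
[0.566  0.1188 0.15  ] [-45.72 -31.98   8.06] rz 1.046 t 0.1
```

```bash
python3 -m crank '[[-45.7,-32,0,0,0,1.046],[-45.7,-32,0,0,0,1.046],[-45.7,-32,0,0,0,1.046],[-45.7,-32,0,0,0,1.046],[-45.7,-32,0,0,0,1.046],[-45.7,-32,0,0,0,1.046],[-45.7,-32,0,0,0,1.046],[-45.7,-32,0,0,0,1.046],[-45.7,-32,0,0,0,1.046],[-45.7,-32,0,0,0,1.046]]' 0.6; python3 -c "
from h import *
go(jw(66,95,67),0)"
```

```text
time: 1.1
eef_pos: [0.5384, 0.1679, 0.2309]
tcp_rot: [0.681, 0.732, -0.0, -0.0]
contact_force: [1.2, 1.1, 0.4]
opening: 0.6
finger_force: 0.0
[0.566  0.1188 0.067 ] [-5.1   2.41 16.39] rz 0.0 t 1.1
```

```bash
python3 -m crank '[[-5.1,2.4,0,0,0,0],[-5.1,2.4,0,0,0,0],[-5.1,2.4,4,0,0,0],[-5.1,2.4,8,0,0,0],[-5.1,2.4,8,0,0,0],[-5.1,2.4,8,0,0,0]]' 0.6; python3 - <<'E'
from h import *
im,_=snap('top');im2,_=snap('scene')
cv2.imwrite('pics/k2.png',np.vstack([cv2.resize(im[150:260,170:330],(640,300)),cv2.resize(im2[130:260,200:360],(640,300))]))
go(jw(66,95,67),0)
E
```

```text
time: 1.7
eef_pos: [0.5649, 0.1214, 0.1508]
tcp_rot: [0.681, 0.732, -0.001, -0.001]
contact_force: [-0.2, 1.0, 0.0]
opening: 0.599
finger_force: 0.0
[0.566  0.1188 0.067 ] [-0.25 -0.15  8.69] rz 0.001 t 1.8
```

View pics/k2.png

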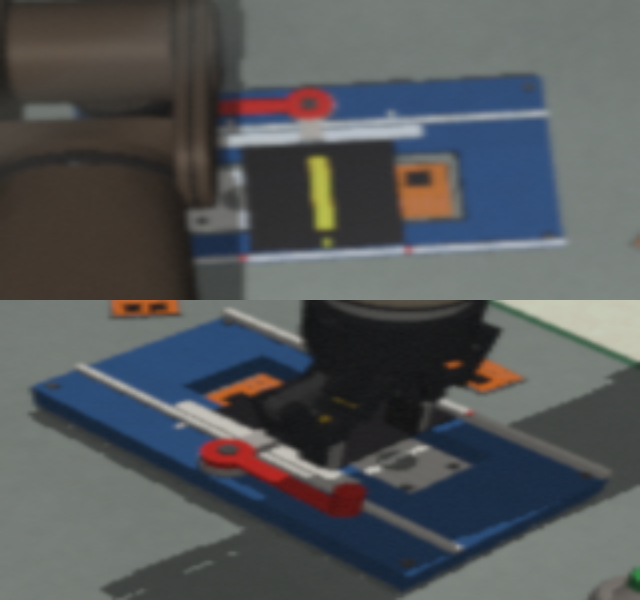

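The gripper hovers just above the knob, with the lever still shut. I'll go down and grip.

```bash
python3 -m crank '[[-0.2,-0.1,4,0,0,0],[-0.2,-0.1,7,0,0,0],[-0.2,-0.1,8.5,0,0,0],[-0.2,-0.1,8.5,0,0,0],[-0.2,-0.1,8.5,0,0,0]]' 0.6; python3 -m crank '[[0,0,0,0,0,0],[0,0,0,0,0,0],[0,0,0,0,0,0],[0,0,0,0,0,0],[0,0,0,0,0,0],[0,0,0,0,0,0],[0,0,0,0,0,0]]' 0 30; python3 - <<'E'
from h import *
s=ctrl.get_state();p=s['eef_pos'];print(jw(66,95,66))
# arc in tool frame from the present pose, clamp angle th
for th in np.arange(.15,1.3,.15).tolist()+[1.1,1.13]:
    d=jw(66+95*np.sin(th),95*np.cos(th),0)-jw(66,95,0)
    print(round(th,2),(R.from_quat(s['tcp_rot']).inv().apply(d)*100).round(2))
E
```

```text
time: 2.3
eef_pos: [0.5664, 0.119, 0.0683]
tcp_rot: [0.681, 0.732, 0.001, 0.001]
contact_force: [0.4, -0.7, -0.8]
opening: 0.6
finger_force: 0.0
time: 3.0
eef_pos: [0.5662, 0.1188, 0.0682]
tcp_rot: [0.681, 0.732, 0.001, 0.001]
contact_force: [-0.9, 0.7, 5.9]
opening: 0.196
finger_force: 29.4
[0.56603883 0.11877571 0.066     ]
0.15 [-0.11  1.42  0.  ]
0.3 [-0.43  2.81  0.01]
0.45 [-0.95  4.13  0.01]
0.6 [-1.66  5.36  0.02]
0.75 [-2.55  6.47  0.02]
0.9 [-3.6   7.44  0.02]
1.05 [-4.78  8.24  0.03]
1.2 [-6.06  8.85  0.03]
1.1 [-5.19  8.46  0.03]
1.13 [-5.45  8.59  0.03]
```

```bash
python3 -m crank '[[-0.05,0.95,0,0,0,0.1],[-0.2,1.9,0,0,0,0.2],[-0.43,2.81,0,0,0,0.3],[-0.75,3.7,0,0,0,0.4],[-1.16,4.55,0,0,0,0.5],[-1.66,5.36,0,0,0,0.6],[-2.23,6.12,0,0,0,0.7],[-2.88,6.8,0,0,0,0.8],[-3.6,7.44,0,0,0,0.9],[-3.6,7.44,0,0,0,0.9]]'; python3 - <<'E'
from h import *
s=ctrl.get_state();p=s['eef_pos']
print(s['qpos'])
for th in (1,1.1,1.14): go(jw(66+95*np.sin(th),95*np.cos(th),68),-np.degrees(th))
E
```

```text
time: 4.0
eef_pos: [0.6432, 0.0875, 0.0682]
tcp_rot: [0.932, 0.361, 0.001, 0.0]
contact_force: [-0.3, 0.9, 6.4]
opening: 0.201
finger_force: 29.6
[-2.09943399e-02  4.00924980e-01  1.74928318e+00  2.39242749e-04
  9.89105427e-01  8.10388439e-01]
[0.6489 0.0809 0.068 ] [-0.02  0.87  0.02] rz 0.097 t 4.0
[0.6542 0.0731 0.068 ] [-0.16  1.8   0.02] rz 0.197 t 4.0
[0.6561 0.0698 0.068 ] [-0.24  2.18  0.02] rz 0.237 t 4.0
```

```bash
python3 -m crank '[[0,0.9,0,0,0,0.1],[-0.15,1.8,0,0,0,0.2],[-0.22,2.1,0,0,0,0.23],[-0.25,2.3,0,0,0,0.25],[-0.25,2.3,0,0,0,0.25],[-0.25,2.3,0,0,0,0.25]]'; python3 - <<'E'
from h import *
p=ctrl.get_state()['eef_pos'];h=jw(66,0,0);d=p-h;print(np.hypot(*d[:2]),np.pi/2-np.arctan2(d[1],d[0])+YAW)
E
```

```text
time: 4.6
eef_pos: [0.653, 0.0736, 0.068]
tcp_rot: [0.97, 0.244, -0.003, -0.004]
contact_force: [-9.4, 10.4, 11.5]
opening: 0.196
finger_force: 30.7
0.09427263424391119 1.0888611358262068
```

The lever is at its stop (~1.09 rad by geometry). I'll release and rise.

```bash
python3 -m crank '[[0,-0.3,0,0,0,0],[0,-0.3,0,0,0,0],[0,-0.3,0,0,0,0],[0,-0.3,0,0,0,0],[0,-0.3,-4,0,0,0],[0,-0.3,-8,0,0,0],[0,-0.3,-8,0,0,0]]' 0.5; python3 - <<'E'
from h import *
print(ctrl.get_state()['qpos'].round(2)); go(jw(-22,-1.6,120),-90); go(jw(-22,-1.6,51),-90)
E
```

```text
time: 5.3
eef_pos: [0.6584, 0.0715, 0.154]
tcp_rot: [0.97, 0.244, 0.006, 0.002]
contact_force: [-0.1, 0.6, 1.3]
opening: 0.499
finger_force: 0.0
[-0.04  0.32  1.68 -0.    1.13  1.03]
[0.4852 0.0161 0.12  ] [-17.92  -3.33   3.17] rz 0.421 t 5.3
[0.4852 0.0161 0.051 ] [-18.    -3.38  10.07] rz 0.421 t 5.3
```

```bash
python3 -m crank '[[-18,-3.3,0,0,0,0.42],[-18,-3.3,0,0,0,0.42],[-18,-3.3,0,0,0,0.42],[-18,-3.3,0,0,0,0.42],[-18,-3.3,0,0,0,0.42],[-18,-3.3,0,0,0,0.42],[-18,-3.3,3,0,0,0.42],[-18,-3.3,3,0,0,0.42]]' 0.5; python3 - <<'E'
from h import *
im,_=snap('top');im2,_=snap('scene')
cv2.imwrite('pics/k3.png',np.vstack([cv2.resize(im[150:260,170:330],(640,300)),cv2.resize(im2[130:260,200:360],(640,300))]))
go(jw(-22,-1.6,52),-90)
E
```

```text
time: 6.1
eef_pos: [0.4785, 0.0164, 0.1135]
tcp_rot: [0.999, 0.036, -0.003, -0.001]
contact_force: [-1.0, 0.4, -1.4]
opening: 0.502
finger_force: 0.0
[0.4852 0.0161 0.052 ] [0.5  0.04 6.4 ] rz 0.002 t 6.2
```

View pics/k3.png

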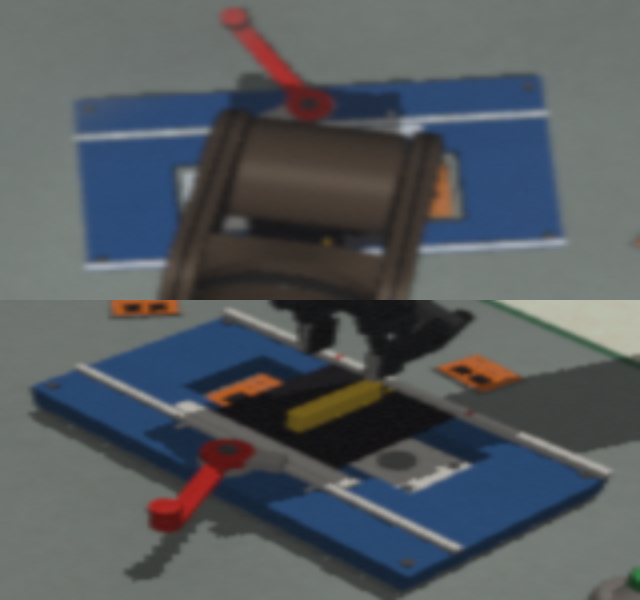

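The lever is wide open, pointing up-left in the top view, and the open fingers straddle the rib. I'll go down and grip.

```bash
python3 -m crank '[[0.5,0,3,0,0,0],[0.5,0,5,0,0,0],[0.5,0,6.2,0,0,0],[0.5,0,6.2,0,0,0],[0.5,0,6.2,0,0,0]]' 0.5;  python3 -m crank '[[0,0,0,0,0,0],[0,0,0,0,0,0],[0,0,0,0,0,0],[0,0,0,0,0,0],[0,0,0,0,0,0],[0,0,0,0,0,0]]' 0 25; python3 -c "
from h import *
s=ctrl.get_state();x=s['eef_pos'];j=R.from_euler('z',-YAW).apply(x-np.array([*J,0]))*1e3;print(j);go(jw(j[0],-55,x[2]*1e3),-90)"
```

```text
time: 6.7
eef_pos: [0.4857, 0.0164, 0.0552]
tcp_rot: [0.999, 0.036, 0.001, 0.0]
contact_force: [0.1, 0.8, -0.0]
opening: 0.498
finger_force: 0.0
time: 7.3
eef_pos: [0.4857, 0.0163, 0.0556]
tcp_rot: [0.999, 0.036, 0.001, 0.0]
contact_force: [-1.1, 0.3, 6.6]
opening: 0.127
finger_force: 29.3
[-21.50209483  -1.42815315  55.59776744]
[ 0.4895 -0.0371  0.0556] [-0.01  5.36  0.  ] rz 0.001 t 7.3
```

```bash
python3 -m crank '[[0,0.8,0,0,0,0],[0,1.6,0,0,0,0],[0,2.5,0,0,0,0],[0,3.4,0,0,0,0],[0,4.2,0,0,0,0],[0,4.9,0,0,0,0],[0,5.35,0,0,0,0],[0,5.35,0,0,0,0],[0,5.35,0,0,0,0],[0,5.35,0,0,0,0]]'; python3 -c "
from h import *
s=ctrl.get_state();x=s['eef_pos'];j=R.from_euler('z',-YAW).apply(x-np.array([*J,0]))*1e3;print(j)"
```

```text
time: 8.3
eef_pos: [0.4897, -0.0378, 0.0556]
tcp_rot: [0.999, 0.037, 0.001, 0.001]
contact_force: [-1.3, -2.1, 5.4]
opening: 0.134
finger_force: 29.2
[-21.34139152 -55.6835284   55.63153527]
```

```bash
python3 -m crank '[[0,0,0,0,0,0],[0,0,0,0,0,0],[0,0,0,0,0,0],[0,0,0,0,0,0],[0,0,-3,0,0,0],[0,0,-7,0,0,0],[0,0,-10,0,0,0],[0,0,-10,0,0,0]]' 0.5; python3 -c "
from h import *
th=1.1
go(jw(66+95*np.sin(th),95*np.cos(th),154),-np.degrees(th))"
```

```text
time: 9.1
eef_pos: [0.4919, -0.0377, 0.1596]
tcp_rot: [0.999, 0.036, 0.005, 0.002]
contact_force: [0.5, -0.9, 0.3]
opening: 0.498
finger_force: 0.0
[0.6542 0.0731 0.154 ] [16.99 -9.87  0.69] rz -0.469 t 9.1
```

```bash
python3 -m crank '[[17,-9.9,0,0,0,-0.469],[17,-9.9,0,0,0,-0.469],[17,-9.9,0,0,0,-0.469],[17,-9.9,0,0,0,-0.469],[17,-9.9,0,0,0,-0.469],[17,-9.9,0,0,0,-0.469],[17,-9.9,0,0,0,-0.469],[17,-9.9,0,0,0,-0.469]]' 0.6; python3 - <<'E'
from h import *
im,_=snap('top');im2,_=snap('scene')
cv2.imwrite('pics/k4.png',np.vstack([cv2.resize(im[150:260,170:330],(640,300)),cv2.resize(im2[130:260,200:360],(640,300))]))
th=1.1
go(jw(66+95*np.sin(th),95*np.cos(th),68),-np.degrees(th))
E
```

```text
time: 9.9
eef_pos: [0.6499, 0.0734, 0.1542]
tcp_rot: [0.964, 0.267, -0.0, -0.0]
contact_force: [0.5, -0.8, 0.7]
opening: 0.6
finger_force: 0.0
[0.6542 0.0731 0.068 ] [0.31 0.23 8.67] rz -0.002 t 10.0
```

View pics/k4.png

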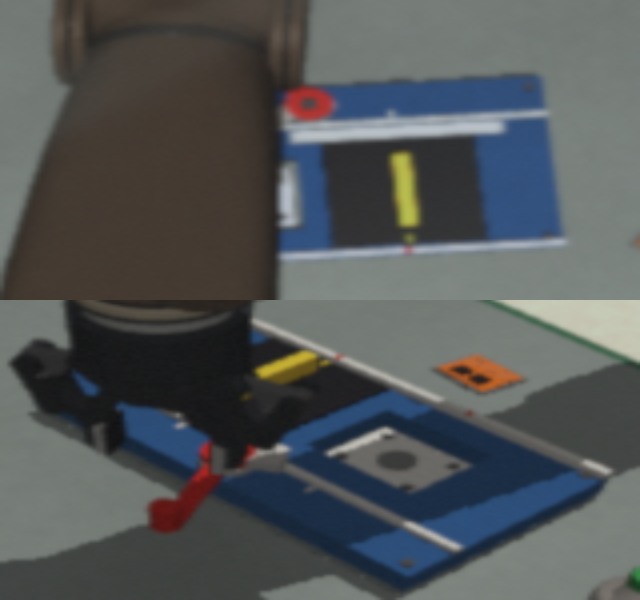

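The yellow line (409,239) matches the red mark (408,250), and the cover hides the whole right bay. The knob lies below and between the fingers, so I'll go down and grip.

```bash
python3 -m crank '[[0.2,0.1,4,0,0,0],[0.2,0.1,7,0,0,0],[0.2,0.1,8.6,0,0,0],[0.2,0.1,8.6,0,0,0],[0.2,0.1,8.6,0,0,0]]' 0.6; python3 -m crank '[[0,0,0,0,0,0],[0,0,0,0,0,0],[0,0,0,0,0,0],[0,0,0,0,0,0],[0,0,0,0,0,0],[0,0,0,0,0,0],[0,0,0,0,0,0]]' 0 30; python3 - <<'E'
from h import *
s=ctrl.get_state();p=s['eef_pos']
for th in (.95,.8,.65,.5,.4,.3,.2): print(th,end=' ');go(jw(66+95*np.sin(th),95*np.cos(th),68),-np.degrees(th))
E
```

```text
time: 10.5
eef_pos: [0.6538, 0.0741, 0.0694]
tcp_rot: [0.964, 0.267, 0.001, 0.0]
contact_force: [-0.7, -0.3, 0.5]
opening: 0.605
finger_force: 0.0
time: 11.2
eef_pos: [0.6543, 0.0746, 0.0704]
tcp_rot: [0.964, 0.268, 0.001, 0.0]
contact_force: [-0.9, 0.2, 5.3]
opening: 0.199
finger_force: 29.3
0.95 [0.646  0.0847 0.068 ] [-0.2  -1.3   0.24] rz -0.151 t 11.2
0.8 [0.6361 0.0949 0.068 ] [-0.52 -2.68  0.23] rz -0.301 t 11.2
0.65 [0.6248 0.1036 0.068 ] [-1.04 -4.01  0.23] rz -0.451 t 11.2
0.5 [0.6123 0.1104 0.068 ] [-1.75 -5.24  0.23] rz -0.601 t 11.2
0.4 [0.6035 0.1139 0.068 ] [-2.33 -6.    0.23] rz -0.701 t 11.2
0.3 [0.5943 0.1166 0.068 ] [-2.98 -6.69  0.22] rz -0.801 t 11.2
0.2 [0.585  0.1182 0.068 ] [-3.69 -7.32  0.22] rz -0.901 t 11.2
```

```bash
python3 -m crank '[[-0.06,-0.7,0,0,0,-0.075],[-0.2,-1.4,0,0,0,-0.15],[-0.5,-2.7,0,0,0,-0.3],[-1.04,-4,0,0,0,-0.45],[-1.75,-5.24,0,0,0,-0.6],[-2.33,-6,0,0,0,-0.7],[-2.98,-6.69,0,0,0,-0.8],[-3.69,-7.32,0,0,0,-0.9],[-3.69,-7.32,0,0,0,-0.9],[-3.69,-7.32,0,0,0,-0.9]]'; python3 - <<'E'
from h import *
s=ctrl.get_state();p=s['eef_pos']
for th in (.1,0,-.05): print(th,end=' ');go(jw(66+95*np.sin(th),95*np.cos(th),68),-np.degrees(th))
E
```

```text
time: 12.2
eef_pos: [0.585, 0.1196, 0.0704]
tcp_rot: [0.751, 0.66, 0.002, 0.0]
contact_force: [-0.7, 4.7, 4.9]
opening: 0.197
finger_force: 29.8
0.1 [0.5755 0.119  0.068 ] [-0.19 -0.93  0.24] rz -0.101 t 12.2
0 [0.566  0.1188 0.068 ] [-0.33 -1.87  0.24] rz -0.201 t 12.2
-0.05 [0.5613 0.1183 0.068 ] [-0.43 -2.33  0.23] rz -0.251 t 12.2
```

```bash
python3 -m crank '[[-0.05,-0.5,0,0,0,-0.05],[-0.15,-0.95,0,0,0,-0.1],[-0.22,-1.4,0,0,0,-0.15],[-0.33,-1.9,0,0,0,-0.2],[-0.4,-2.3,0,0,0,-0.22],[-0.4,-2.3,0,0,0,-0.22],[-0.4,-2.3,0,0,0,-0.22]]'; python3 - <<'E'
from h import *
p=ctrl.get_state()['eef_pos'];h=jw(66,0,0);d=p-h;print(np.hypot(*d[:2]),np.pi/2-np.arctan2(d[1],d[0])+YAW)
E
```

```text
time: 12.9
eef_pos: [0.5658, 0.1198, 0.0706]
tcp_rot: [0.675, 0.738, 0.007, 0.004]
contact_force: [12.3, 10.5, -3.9]
opening: 0.194
finger_force: 29.8
0.09603267889023566 -0.0017596734241898115
```

It's shut against the stop. I'll release, rise and move clear for a final look.

```bash
python3 -m crank '[[0,0.2,0,0,0,0],[0,0.2,0,0,0,0],[0,0.2,0,0,0,0],[0,0.2,0,0,0,0],[0,0.2,-4,0,0,0],[0,0.2,-8,0,0,0],[0,0.2,-12,0,0,0],[0,0.2,-14,0,0,0]]' 0.6; python3 -m crank '[[5,0,0,0,0,0],[10,0,0,0,0,0],[15,0,0,0,0,0],[20,0,0,0,0,0],[25,0,0,0,0,0],[30,0,0,0,0,0],[30,0,0,0,0,0],[30,0,0,0,0,0]]';python3 - <<'E'
from h import *
im,_=snap('top');im2,_=snap('scene')
cv2.imwrite('pics/k5.png',np.vstack([cv2.resize(im[90:290,130:420],(640,300)),cv2.resize(im2[80:280,130:400],(640,300))]))
r=rib(im);print(r[0],R.from_euler('z',-YAW).apply(np.array([*(r[0]-J),0]))*1e3)
m=find('top',im,(0,140,60),(6,255,255),(170,160,330,260))|find('top',im,(174,140,60),(180,255,255),(170,160,330,260))
print(cv2.boundingRect(m))
E
```

```text
time: 13.7
eef_pos: [0.564, 0.117, 0.2127]
tcp_rot: [0.674, 0.738, 0.002, 0.002]
contact_force: [0.8, -0.4, 0.6]
opening: 0.6
finger_force: 0.0
time: 14.5
eef_pos: [0.5345, 0.4167, 0.2075]
tcp_rot: [0.673, 0.739, -0.001, 0.0]
contact_force: [-0.2, -0.6, -0.7]
opening: 0.602
finger_force: 0.0
[ 0.48750427 -0.03876289] [-23.59718105 -56.52040337   0.        ]
(208, 183, 45, 10)
```

View pics/k5.png

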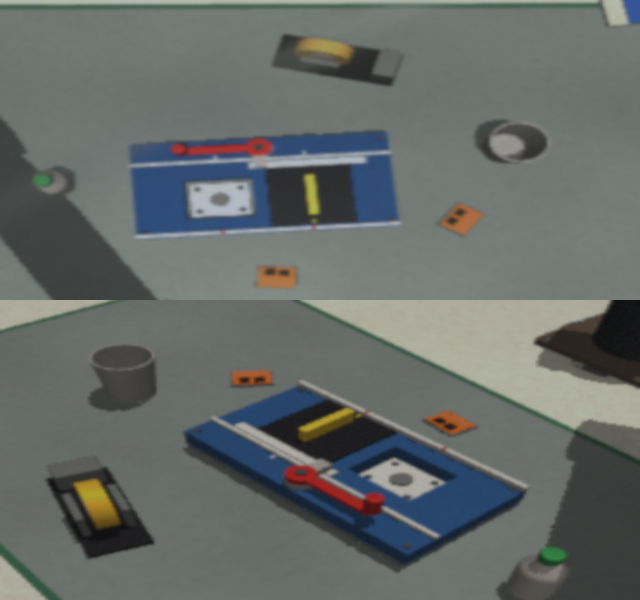

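The lever is back at exactly its starting pixels, which was shut. The rib is centred on the right mark to about 1 mm, and the bystanders are where they were.

```bash
python3 -c "
from plant import ctrl
print(ctrl.sign_off())"
```

```text
the job is handed in; nothing more can be done
None
```

I opened the clamp, slid the cover to within about 1 mm of centre over the right bay with the orange module, swung the lever fully shut again, and handed the job in at about 14.6 s; both modules and the bystanders were left alone.

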